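# Close a slide viewer on its dowels and hold it shut

### The job

Finish putting together the slide viewer whose lower half is clamped in the aluminium nest: first push its battery box down until it is fully home, then take the matching cover (the long one with a wide head and a narrow tail), set it the right way round on the two dowels and press it down until the joint is closed all round. Finish while holding: end with the gripper still pressing the cover shut, firmly, with about 10 N or a little more, as you would until the screws are in. Leave the smaller model's cover and everything else on the bench where it is.

Things in the scene. Friction and masses are not known exactly. Their poses are not given: they have to be found in the camera images.
- nest: Assembly nest, fixed to the bench: aluminium plate 176 x 100 mm, its top 12 mm above the bench, with black locator blocks up to 26 mm above the bench at both ends and near the corners; the long sides' middles are open. Origin under its centre, on the bench; +x along the viewer from head to tail.
- lower: Lower half of the viewer, clamped in the nest and unable to move: white plastic, open on top, walls 3 mm, 124 mm long: wide head (62 mm long, 58 mm wide, at -x) and narrow tail (62 mm long, 42 mm wide, at +x). Origin on the bench under the middle of its length and width; +z up. Its joint face (rim, where the cover lands) is 38 mm above the bench.
- dowel_a (a point): Axis of dowel A at the joint face (38 mm above the bench), in the head: 50 mm to -x and 17 mm to +y of the lower half's middle. Axes as the lower half. Both dowels are steel, 6 mm in diameter, and stand 7.5 mm above the joint face with a tapered tip 2.8 mm across.
- dowel_b (a point): Axis of dowel B at the joint face, near the tail end: 54 mm to +x of the lower half's middle, on its centre line. Axes and kind as dowel A.
- battery_top (a point): Centre of the flat top of the battery box: black plastic, 44 x 30 mm (long side along the viewer), in the tail of the lower half, 23.5 mm to +x of its middle, on the centre line. When home its top is 5 mm above the joint face (43 mm above the bench); at the start it stands 4 to 7 mm prouder. Axes as the lower half.
- battery (a joint): How far the battery box is pushed down into its socket, in m: 0.007 is fully home against the stop, the start is between 0 and 0.003. A tight plug fit: it takes about 7 N to move and stays where it is left.
- cover_mid (a point): Middle (half-way up) of the matching cover: loose white plastic shell, about 85 g, mouth down on the bench. Outline as the lower half (head at -x, tail at +x), 28 mm high; joint face 14 mm below this point. Round black-rimmed lens 41 mm across on the head (2 mm above the top), fine ribs on the tail. Outer walls upright: grip from above across head (58 mm) or tail (42 mm).
- cover_head (a point): Middle of the cover's head, half-way up, 30 mm from cover_mid towards the head end (-x). Same axes.
- cover_hole_a (a point): Mouth of the cover's hole for dowel A, in its joint face: 50 mm to -x and 17 mm to +y of the cover's middle. Both holes are 7.2 mm wide with a 1.5 mm lead-in, 10 mm deep. When the cover is home this point coincides with dowel_a. Two ribs inside the cover just clear the battery box once that is home.
- cover_hole_b (a point): Mouth of the cover's hole for dowel B, in its joint face: 54 mm to +x of the cover's middle, on its centre line. When the cover is home this point coincides with dowel_b.
- small_cover: Cover of a smaller model, not to be used: a white plastic straight-sided box lid 88 x 52 mm, 24 mm high, with a square black-framed window; loose, mouth down. Origin under its centre. It, the nest and the matching cover change places from time to time.
- stack_a: Block of glass slides 78 mm square on a wooden base, with a white card cap and a wooden post, 136 mm high in all, loose, 1.6 kg, to the right. Origin under its centre.
- stack_b: A like block of slides, 106 mm high in all, to the left. Origin under its centre.
- cement_bottle: Small bottle, 36 mm across, 75 mm high, standing beyond the work. Origin under its centre.
- screwdriver: Screwdriver 150 mm long lying beyond the work, loose. Origin at the underside of its middle.
- marker: Marker pen 136 mm long, 14 mm thick, lying beyond the work, loose. Origin at its underside near the middle.
Not all that is in view belongs to the job. What is shaped like the part that bears cover_mid but brown or purple is not meant.

How it is judged:
By the outcome, as a careful person would: the job done as asked, in the order asked, and still so for the second after the job is handed in, while the arm keeps its last pose, push and grip.
It also fails if it takes over 51 s, if anything falls off the work surface, if the arm or the gripper's body presses on something with over 40 N, if the wrist force passes 120 N, or if a joint passes its speed limit or range.

### The arm

A 6-joint arm with a two-finger parallel gripper is mounted at the origin on the work surface. World frame = base frame: x ahead of the robot, y to its left, z up, the work surface at z = 0. Lengths are in m, angles in degrees, forces in N, time in s.
With the tool pointing down it reaches from about 0.375 to 0.925 m from the base axis. Payload 5.7 kg.
Tool frame: the origin (TCP) lies on the centre line of the jaws, within the pads' length; the fingertips stand 14 mm ahead of it and the grasp point (between the pads) lies 5 mm behind it; z points along the fingers, y is the direction in which the jaws open and shut (so a half turn about z gives the same grasp; the last joint's range is limited). The gripper opens to 85 mm and grips with 20 to 120 N. Pads are 22 mm wide; open, the fingers measure 114 mm over their backs; the gripper's body (76 mm by 85 mm) begins 54 mm behind the grasp point. The pads swing forward as they close: fully open they stand 13 mm farther back than shut.
Start: joints at [-82.512, 20.558, 86.54, -0, 72.909, -6.595], TCP at [0.146, -0.582, 0.245] pointing down, gripper open.
Joint ranges: [-170.27, 170.27], [-57.76, 135], [12.27, 136.19], [-55.21, 235.2], [11.17, 155.16], [-170.74, 170.74]. Speed limits (degrees/s): [136.94, 136.94, 180, 180, 180, 180].

### API

Orientations are given as [roll, pitch, yaw] about the fixed x, y, z axes, in that order (R = Rz(yaw) Ry(pitch) Rx(roll)).
In Python, from workcell import robot gives the robot as it stands.
- The arm moves only by the tool arm_command, never from a script. Its argument "commands" is a list of rows, each a list of 4 numbers: the shift along the tool's x, y, z in mm, then the turn about the tool's z in degrees. In form: [[x, y, z, roll], ...]. A call has exactly 10 rows; each row shifts and turns the commanded pose from where the row before left it, along the tool's axes as they then stand; what a row does not reach is not made up. A row lasts 1/10 s, in which the tool goes at most 50 mm and 8.59 degrees, less where a joint would pass 70% of its speed; a pose out of reach is approached as far as the arm can. A call with a gripper value outside its range is refused whole. "claw" is the opening in per cent of the stroke, from 0 (shut) to 100 (fully open), set as the call begins (left out, the last holds). The fingers move at their own pace and stop on an object; "squeeze" is the grip in N (left out, the last holds). Time passes only in rows, so rows that do not move let the fingers close, or fill a call up. It gives the time, the measured TCP pose, the force and the opening at its end, in the units of the state.
- robot.get_obs(): the state, without advancing time (a new reading comes with each control period).
- robot.camera(name): name is "scene" or "side" or "wrist"; returns a dict with "frame" (384x512x3 uint8, red, green, blue), "fx", "fy", "cx", "cy" (pixels), "rvec" (rotation vector, rad) and "tvec" (3), from world to camera coordinates, as OpenCV has them; the wrist camera has in their place "T_tool_cam" (4x4, takes a point from camera to tool coordinates, whose origin is the TCP and whose axes are the flange's). Camera axes: x right, y down, z forward; pixel columns grow to the right and rows downward; lengths in m; the calibration is good to about 2 mm. A picture is of the moment at which its call begins: read the wrist's pose just before it. There is no depth.
- robot.hand_in(): hands the job in, once; it reports no verdict.
The state is a dict: "clock": time; "qpos": joint angles; "qvel": joint speeds; "joint_torque": joint torques, N m; "tcp_pos": TCP position; "ee_rot": TCP orientation; "force": force on the tool from outside, world axes, zero at the start; "ft_torque": the same for the moment, N m; "finger_gap": opening from 0.0 (shut) to 1.0 (fully open).
Only numpy, scipy, OpenCV 4.12 (cv2) and the standard library are available. Lean on these libraries where they do the work, as an engineer would, in place of code of your own. Each camera call takes 0.05 s, during which the arm holds its last target. There are 200 camera calls.

## Working session

There is one attempt and no reset: what is moved stays moved. The work goes in short steps, Python scripts to look and compute and a tool call to move; the robot and the scene stay as the last step left them, time stands still between calls to the robot, and variables do not carry over. Pictures are saved under pics/ and viewed, about 8 in all and at most 12, crops included, and the job is handed in when it is done.

Besides the shell and the picture viewer there is one more tool, called after ">>>" in YAML: its name, and indented under it one key for each argument. arm_command: Moves the arm, as the interface text tells. Its arguments: {"type":"object","properties":{"commands":{"type":"array"},"claw":{"type":"number"},"squeeze":{"type":"number"}},"required":["commands"]}

```bash
mkdir -p pics; cat > h.py <<'E'
import numpy as np, cv2
from scipy.spatial.transform import Rotation as R
from workcell import robot
def snap(name, fn=None):
    o=robot.get_obs(); c=robot.camera(name)
    K=np.array([[c['fx'],0,c['cx']],[0,c['fy'],c['cy']],[0,0,1]])
    if name=='wrist':
        T=np.eye(4); T[:3,:3]=R.from_euler('xyz',o['ee_rot'],degrees=True).as_matrix(); T[:3,3]=o['tcp_pos']
        W=T@np.array(c['T_tool_cam'])
    else:
        V=np.eye(4); V[:3,:3]=cv2.Rodrigues(np.array(c['rvec'],float))[0]; V[:3,3]=np.ravel(c['tvec']); W=np.linalg.inv(V)
    if fn:
        cv2.imwrite('pics/'+fn+'.png',c['frame'][:,:,::-1]); np.savez('pics/'+fn,K=K,W=W,f=c['frame'])
    return c['frame'],K,W
def load(fn):
    d=np.load('pics/'+fn+'.npz'); return d['f'],d['K'],d['W']
def ray(K,W,u,v,z):
    d=W[:3,:3]@np.linalg.inv(K)@np.array([u,v,1.]); p=W[:3,3]
    return p+d*(z-p[2])/d[2]
def proj(K,W,P):
    p=np.linalg.inv(W)@np.append(P,1); q=K@p[:3]; return q[:2]/q[2]
E
python3 - <<'E'
from h import *
o=robot.get_obs(); print({k:np.round(v,3).tolist() for k,v in o.items()})
fs=[]
for n in('scene','side','wrist'):
    f,K,W=snap(n,n+'0'); print(n,K[0,0],W[:3,3].round(3),W[:3,2].round(2))
    fs.append(f)
a=cv2.resize(fs[0],(800,600)); cv2.imwrite('pics/a.png',a[:,:,::-1])
b=np.hstack([cv2.resize(fs[1],(400,300)),cv2.resize(fs[2],(400,300))]); cv2.imwrite('pics/b.png',b[:,:,::-1])
E
```

```text
{'clock': 0.0, 'qpos': [-82.513, 20.599, 86.6, 0.002, 72.909, -6.596], 'qvel': [-0.022, 0.068, -0.042, -0.028, 0.036, -0.054], 'joint_torque': [0.002, -52.761, -27.862, 0.0, 0.014, -0.0], 'tcp_pos': [0.146, -0.581, 0.244], 'ee_rot': [-179.892, -0.014, 14.083], 'force': [0.615, 0.08, -0.246], 'ft_torque': [0.022, -0.047, -0.017], 'finger_gap': 0.997}
scene 454.7632193947692 [1.074 0.333 1.194] [-0.42 -0.25 -0.87]
side 452.3816232914659 [0.02  1.048 0.678] [ 0.35 -0.81 -0.48]
wrist 344.30122966311444 [ 0.225 -0.562  0.373] [-0.31 -0.08 -0.95]
```

View pics/a.png

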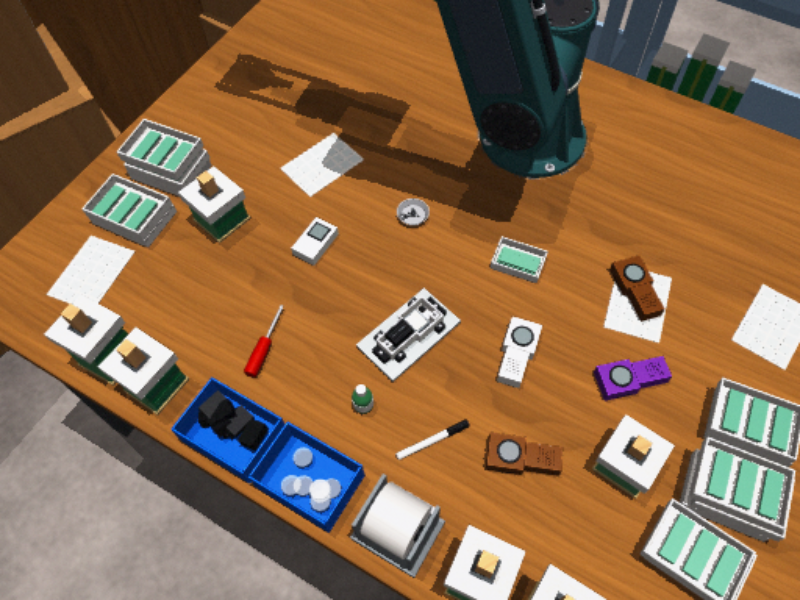

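View pics/b.png

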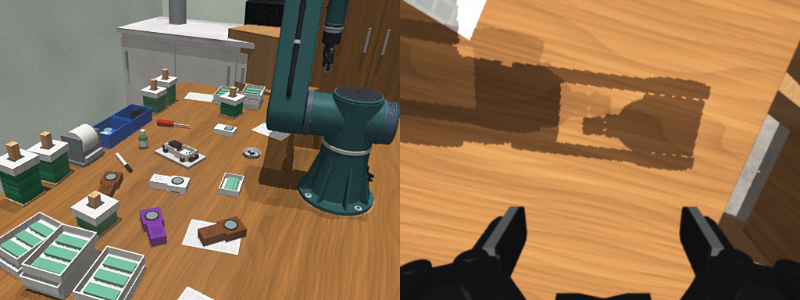

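The white long cover, with its lens head at (522,335) and tail at (513,375), is the matching one. The decoys are brown at (637,287) and (523,455), and purple at (632,376). The small lid with a square window is at (315,240). The nest with the lower half is at (408,333). I'll take rough positions and an enlarged crop.

```bash
python3 - <<'E'
from h import *
f,K,W=load('scene0')
s=512/800
for n,u,v,z in [('nest',408,333,.012),('nestc1',358,340,.012),('nestc2',392,378,.012),('nestc3',460,322,.012),('nestc4',425,290,.012),('lens',522,335,.03),('tail',511,380,.028),('batt',397,333,.047),('stackA?',210,200,.1),('stackB?',635,450,.1),('small',315,240,.024),('bottle',362,395,.04)]:
    print(n,ray(K,W,u*s,v*s,z).round(3))
c=f[170:260,215:355]; cv2.imwrite('pics/c.png',cv2.resize(c,(784,504),interpolation=cv2.INTER_CUBIC)[:,:,::-1])
E
```

```text
nest [0.564 0.013 0.012]
nestc1 [ 0.623 -0.06   0.012]
nestc2 [0.657 0.034 0.012]
nestc3 [0.495 0.085 0.012]
nestc4 [ 0.468 -0.006  0.012]
lens [0.47 0.2  0.03]
tail [0.56  0.222 0.028]
batt [0.589 0.005 0.047]
stackA? [ 0.546 -0.44   0.1  ]
stackB? [0.6   0.452 0.1  ]
small [ 0.484 -0.25   0.024]
bottle [0.72  0.012 0.04 ]
```

View pics/c.png

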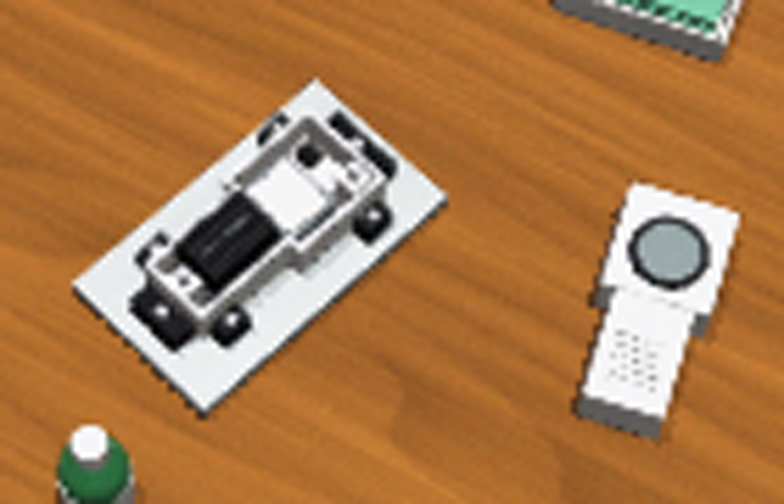

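>>> arm_command:
  commands:
    - [35,-29,0,0]
    - [35,-29,0,0]
    - [35,-29,0,0]
    - [35,-29,0,0]
    - [35,-29,0,0]
    - [35,-29,0,0]
    - [35,-29,0,0]
    - [35,-29,0,0]
    - [35,-29,0,0]
    - [35,-29,0,0]
  claw: 0
  squeeze: 60

```text
clock: 1.15
tcp_pos: [0.4156, -0.2138, 0.2453]
ee_rot: [180.0, -0.0, 14.1]
force: [0.6, 0.0, 0.0]
finger_gap: -0.001
```

>>> arm_command:
  commands:
    - [35,-29,0,0]
    - [35,-29,0,0]
    - [35,-29,0,0]
    - [35,-29,0,0]
    - [35,-29,0,0]
    - [35,-29,0,0]
    - [0,0,0,8]
    - [0,0,0,8]
    - [0,0,0,8]
    - [0,0,0,8]

```text
clock: 2.15
tcp_pos: [0.576, 0.0047, 0.2449]
ee_rot: [180.0, 0.0, -18.2]
force: [-0.2, 0.6, -0.3]
finger_gap: 0.001
```

```bash
python3 - <<'E'
from h import *
o=robot.get_obs(); print({k:np.round(v,3).tolist() for k,v in o.items()})
f,K,W=snap('wrist','w1'); cv2.imwrite('pics/w1b.png',cv2.resize(f,(800,600),interpolation=cv2.INTER_CUBIC)[:,:,::-1])
E
```

```text
{'clock': 2.15, 'qpos': [-6.405, 18.639, 89.548, 0.003, 71.862, 101.81], 'qvel': [-0.305, -0.085, 0.011, 0.104, 0.017, 79.426], 'joint_torque': [0.216, -50.081, -27.59, 0.013, 0.004, -1.853], 'tcp_pos': [0.576, 0.005, 0.245], 'ee_rot': [179.993, 0.049, -18.216], 'force': [-0.205, 0.605, -0.263], 'ft_torque': [0.019, 0.063, 0.01], 'finger_gap': 0.001}
```

View pics/w1b.png

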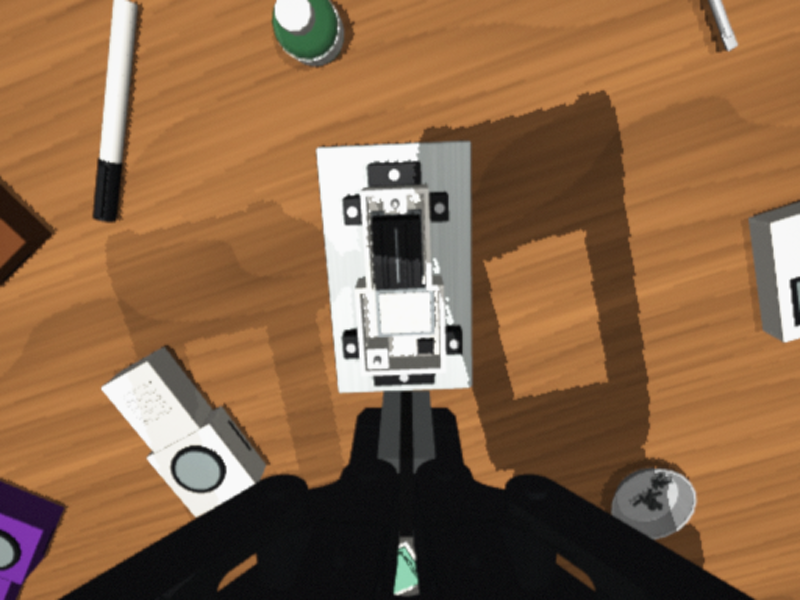

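```bash
python3 - <<'E'
from h import *
for i in range(4): snap('wrist')
o=robot.get_obs(); print(o['tcp_pos'],o['ee_rot'],o['qvel'])
f,K,W=snap('wrist','w2'); 
a=cv2.resize(f[85:255,195:310],None,fx=5,fy=5,interpolation=cv2.INTER_CUBIC)   # 850x575 -> rotate
a=cv2.rotate(a,cv2.ROTATE_90_CLOCKWISE)[:, :]
b=f[210:350,60:180]; b=cv2.resize(b,None,fx=4,fy=4,interpolation=cv2.INTER_CUBIC)
cv2.imwrite('pics/w2a.png',cv2.resize(a,(680,460))[:,:,::-1])  # scale 4
cv2.imwrite('pics/w2b.png',b[:,:,::-1])
E
```

```text
[0.57611515 0.00435737 0.24518046] [-1.79997461e+02  2.14273356e-02 -1.77288778e+01] [-0.02381894 -0.14404301 -0.07914485  0.03885511 -0.01040065  0.63470656]
```

View pics/w2a.png

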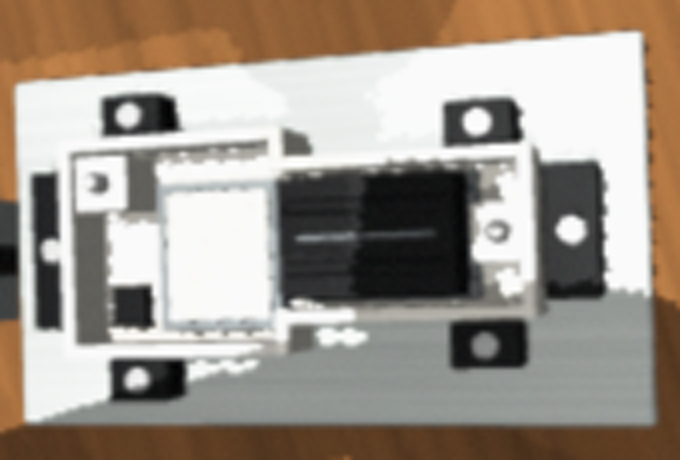

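View pics/w2b.png

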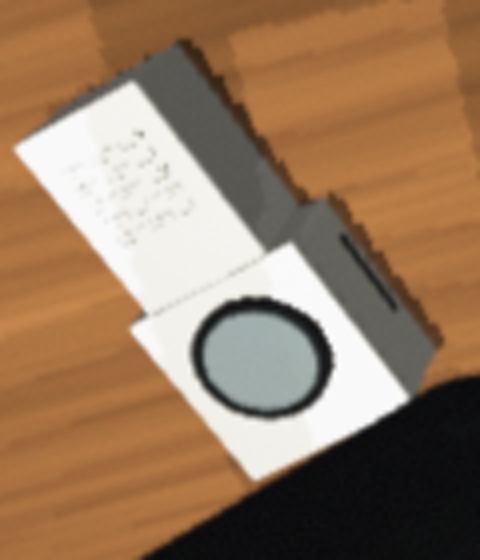

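```bash
python3 - <<'E'
from h import *
f,K,W=load('w2')
A=lambda X,Y,z: ray(K,W,195+Y/4,255-X/4,z)
B=lambda X,Y,z: ray(K,W,60+X/4,210+Y/4,z)
da=A(98,183,.0455); db=A(497,231,.0455); v=db-da
print('dA',da,'dB',db,'dist mm',np.linalg.norm(v)*1e3,'exp',np.hypot(104,17)*1)
yaw=np.degrees(np.arctan2(v[1],v[0])-np.arctan2(-17,104)); print('yaw',yaw)
def fr(y): y=np.radians(y); return np.array([[np.cos(y),-np.sin(y)],[np.sin(y),np.cos(y)]])
M=fr(yaw); m1=da[:2]-M@[-.05,.017]; m2=db[:2]-M@[.054,0]; print('mid',m1,m2)
pc=np.array([A(*p,.012) for p in[(15,83),(642,32),(655,424),(25,424)]])[:,:2]
print('plate mid',pc.mean(0),'sides',np.linalg.norm(np.diff(np.vstack([pc,pc[:1]]),axis=0),axis=1),'yaw',[np.degrees(np.arctan2(*(d[::-1]))) for d in(pc[1]-pc[0],pc[2]-pc[3])])
bt=np.array([A(*p,.048) for p in[(280,178),(467,172),(467,300),(280,300)]])[:,:2]; print('batt',bt.mean(0),M@[.0235,0]+m1,'l',np.linalg.norm(bt[1]-bt[0]))
L=B(262,357,.030)[:2]
T=[B(*p,.028)[:2] for p in[(15,148),(137,82),(290,242),(410,398),(257,480),(133,325)]]
t=(T[0]+T[1])/2; h=(T[3]+T[4])/2
print('lens',L,'tail',t,'head',h,'len',np.linalg.norm(t-h),'w',np.linalg.norm(T[0]-T[1]),np.linalg.norm(T[3]-T[4]))
d=t-h; print('cover yaw',np.degrees(np.arctan2(d[1],d[0])),'lens-tail',np.degrees(np.arctan2(*(t-L)[::-1])),'mid',(t+h)/2,'head side',[np.degrees(np.arctan2(*(e)[::-1])) for e in(T[2]-T[3],T[5]-T[4])])
E
```

```text
dA [0.52128403 0.04129549 0.0455    ] dB [ 0.61483288 -0.00231291  0.0455    ] dist mm 103.21376335698811 exp 105.38026380684383
yaw -15.709329007332043
mid [0.56481354 0.01139262] [0.56284991 0.01230798]
plate mid [0.56246065 0.01240583] sides [0.175368   0.09847415 0.17535219 0.09944701] yaw [np.float64(-15.835534264739183), np.float64(-15.517647595114946)]
batt [0.58620885 0.00532341] [0.58743576 0.00502983] l 0.0458527704359827
lens [0.47325456 0.20023025] tail [0.55904259 0.21753695] head [0.439279   0.19356177] len 0.12213978705620702 w 0.041908855558085795 0.057139300493968835
cover yaw 11.320261861070877 lens-tail 11.40564666871114 mid [0.4991608  0.20554936] head side [np.float64(11.548879672962913), np.float64(10.46807721579376)]
```

>>> arm_command:
  commands:
    - [5,-2,30,0]
    - [5,-2,30,0]
    - [0,0,35,-2]
    - [0,0,35,0]
    - [0,0,25,0]
    - [0,0,15,0]
    - [0,0,5,0]
    - [0,0,0,0]
    - [0,0,0,0]
    - [0,0,0,0]

```text
clock: 3.45
tcp_pos: [0.588, 0.005, 0.0715]
ee_rot: [-180.0, -0.1, -15.9]
force: [-0.0, 0.1, 0.3]
finger_gap: -0.0
```

>>> arm_command:
  commands:
    - [0,0,2,0]
    - [0,0,2,0]
    - [0,0,2,0]
    - [0,0,2,0]
    - [0,0,0,0]
    - [0,0,0,0]
    - [0,0,0,0]
    - [0,0,0,0]
    - [0,0,0,0]
    - [0,0,0,0]

```text
clock: 4.45
tcp_pos: [0.587, 0.0051, 0.0623]
ee_rot: [-180.0, -0.0, -15.9]
force: [-0.5, 0.4, 0.3]
finger_gap: -0.005
```

>>> arm_command:
  commands:
    - [0,0,1,0]
    - [0,0,1,0]
    - [0,0,1,0]
    - [0,0,1,0]
    - [0,0,0.5,0]
    - [0,0,0.5,0]
    - [0,0,0,0]
    - [0,0,0,0]
    - [0,0,0,0]
    - [0,0,0,0]

```text
clock: 5.45
tcp_pos: [0.587, 0.0051, 0.0578]
ee_rot: [-180.0, -0.0, -15.9]
force: [-0.4, 1.1, 5.3]
finger_gap: -0.001
```

>>> arm_command:
  commands:
    - [0,0,0.5,0]
    - [0,0,0.5,0]
    - [0,0,0.5,0]
    - [0,0,0.5,0]
    - [0,0,0,0]
    - [0,0,0,0]
    - [0,0,0,0]
    - [0,0,0,0]
    - [0,0,0,0]
    - [0,0,0,0]

```text
clock: 6.45
tcp_pos: [0.5871, 0.0051, 0.057]
ee_rot: [-180.0, -0.0, -15.9]
force: [-4.4, 0.6, 16.0]
finger_gap: -0.0
```

>>> arm_command:
  commands:
    - [0,0,0.5,0]
    - [0,0,0.5,0]
    - [0,0,0,0]
    - [0,0,0,0]
    - [0,0,0,0]
    - [0,0,0,0]
    - [0,0,0,0]
    - [0,0,0,0]
    - [0,0,0,0]
    - [0,0,0,0]

```text
clock: 7.45
tcp_pos: [0.5871, 0.0051, 0.0569]
ee_rot: [-180.0, -0.1, -15.9]
force: [-5.5, 1.2, 24.7]
finger_gap: -0.003
```

>>> arm_command:
  commands:
    - [0,0,-10,0]
    - [0,0,-30,0]
    - [0,0,-40,0]
    - [0,0,-40,0]
    - [0,0,-40,0]
    - [-31,-32,0,0]
    - [-31,-32,0,0]
    - [-31,-32,0,0]
    - [-31,-32,0,0]
    - [-30,-33,0,0]

```text
clock: 8.45
tcp_pos: [0.4818, 0.2034, 0.2144]
ee_rot: [-180.0, 0.0, -15.9]
force: [1.1, 0.1, -0.6]
finger_gap: -0.001
```

>>> arm_command:
  commands:
    - [0,0,0,-7]
    - [0,0,0,-7]
    - [0,0,0,-7]
    - [0,0,0,-6]
    - [0,0,0,0]
    - [0,0,0,0]
    - [0,0,0,0]
    - [0,0,0,0]
    - [0,0,0,0]
    - [0,0,0,0]
  claw: 100

```text
clock: 9.45
tcp_pos: [0.4831, 0.2022, 0.2144]
ee_rot: [-180.0, -0.0, 11.1]
force: [-0.3, 0.8, 0.1]
finger_gap: 1.004
```

```bash
python3 - <<'E'
from h import *
f,K,W=snap('wrist','w3'); o=robot.get_obs(); print(o['tcp_pos'],o['ee_rot'])
cv2.imwrite('pics/w3b.png',cv2.resize(f,(800,600),interpolation=cv2.INTER_CUBIC)[:,:,::-1])
E
```

```text
[0.48306661 0.20214521 0.21433315] [-1.79993035e+02  2.11629606e-04  1.10610246e+01]
```

View pics/w3b.png

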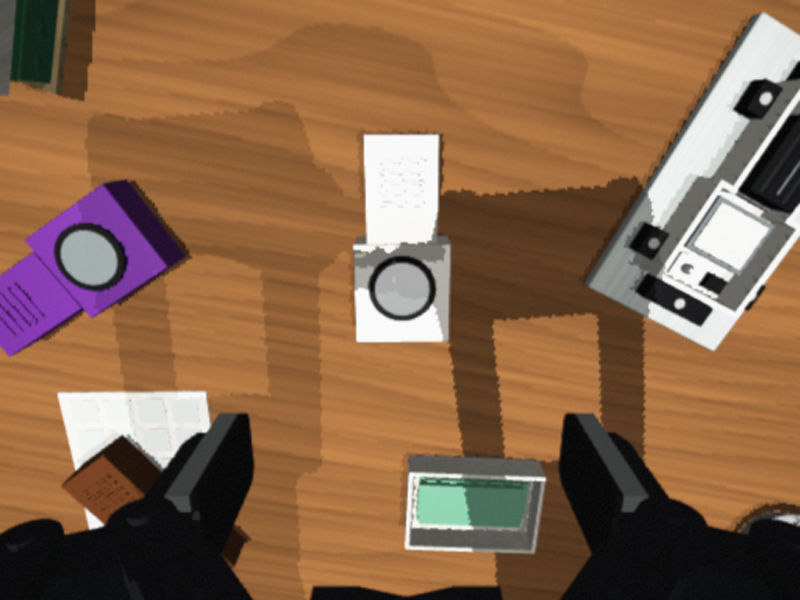

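The cover stands square in the image: tail end at (363–440,134), head end at (357–449,342), lens at (402,288).

```bash
python3 - <<'E'
from h import *
f,K,W=load('w3'); s=.64
g=lambda u,v,z:ray(K,W,(u+.5)*s-.5,(v+.5)*s-.5,z)[:2]
t=(g(363,134,.028)+g(440,134,.028))/2; h=(g(357,342,.028)+g(449,341.5,.028))/2; L=g(402,288,.03)
d=t-h; yaw=np.arctan2(d[1],d[0]); e=d/np.linalg.norm(d)
m=(t+h)/2; print(t,h,L,np.degrees(yaw),np.linalg.norm(d),'mid',m,'lens expected',m-.030*e,'grip',m-.016*e)
print('cornerA tool delta', R.from_euler('z',-11.06,degrees=True).as_matrix()[:2,:2]@(m-.016*e-[.48307,.20215]))
E
```

```text
[0.56032824 0.2188385 ] [0.43848803 0.19435429] [0.47349916 0.20175154] 11.36245121069702 0.12427595003076466 mid [0.49940814 0.20659639] lens expected [0.46999612 0.20068595] grip [0.48372173 0.20344416]
cornerA tool delta [0.00088789 0.00114509]
```

>>> arm_command:
  commands:
    - [1,-1,30,0]
    - [0,0,40,0]
    - [0,0,40,0]
    - [0,0,35,0]
    - [0,0,25,0]
    - [0,0,15,0]
    - [0,0,8,0]
    - [0,0,3,0]
    - [0,0,0,0]
    - [0,0,0,0]

```text
clock: 10.5
tcp_pos: [0.4846, 0.2036, 0.0192]
ee_rot: [-180.0, -0.1, 11.1]
force: [0.6, 0.4, 0.0]
finger_gap: 1.001
```

>>> arm_command:
  commands:
    - [0,0,0,0]
    - [0,0,0,0]
    - [0,0,0,0]
    - [0,0,0,0]
    - [0,0,0,0]
    - [0,0,0,0]
    - [0,0,0,0]
    - [0,0,0,0]
    - [0,0,0,0]
    - [0,0,0,0]
  claw: 0
  squeeze: 50

```text
clock: 11.5
tcp_pos: [0.4844, 0.2036, 0.0193]
ee_rot: [-180.0, -0.1, 11.1]
force: [-0.3, 0.4, 6.1]
finger_gap: 0.665
```

>>> arm_command:
  commands:
    - [0,0,-3,0]
    - [0,0,-7,0]
    - [0,0,-15,0]
    - [0,0,-20,0]
    - [0,0,-25,0]
    - [0,0,-20,0]
    - [0,0,-10,0]
    - [0,0,0,0]
    - [0,0,0,0]
    - [0,0,0,0]

```text
clock: 12.5
tcp_pos: [0.483, 0.2031, 0.1173]
ee_rot: [180.0, 0.1, 11.1]
force: [0.4, 0.2, -2.0]
finger_gap: 0.667
```

```bash
python3 - <<'E'
from h import *
f,K,W=snap('wrist','w4'); o=robot.get_obs(); print(o['tcp_pos'],o['ee_rot'],o['force'])
cv2.imwrite('pics/w4b.png',cv2.resize(f,(800,600),interpolation=cv2.INTER_CUBIC)[:,:,::-1])
E
```

```text
[0.48297849 0.20308998 0.1172544 ] [1.79996995e+02 1.26790076e-01 1.10789876e+01] [-0.03389058 -0.04130316 -1.1727365 ]
```

View pics/w4b.png

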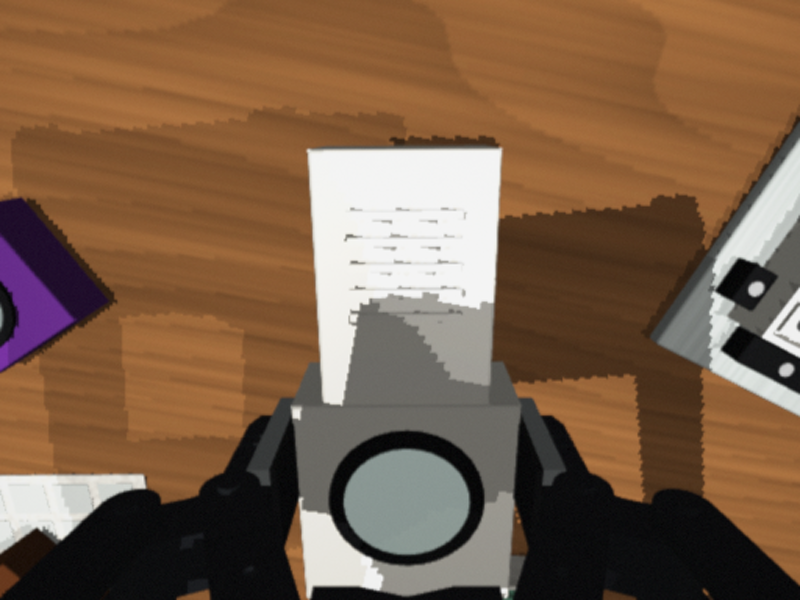

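```bash
python3 - <<'E'
from h import *
f,K,W=load('w4'); s=.64; z=.1173+.0087
a=np.radians(11.08); ex=np.array([np.cos(a),np.sin(a)]); ey=np.array([np.sin(a),-np.cos(a)])
for n,u,v in[('t1',308,150),('t2',501,149),('s1',295,405),('s2',519,405),('lens',407,498)]:
    p=ray(K,W,(u+.5)*s-.5,(v+.5)*s-.5,z+(.002 if n=='lens' else 0))[:2]-[.48298,.20309]; print(n,(p@ex*1e3).round(1),(p@ey*1e3).round(1))
E
```

```text
t1 77.3 -20.1
t2 77.5 21.0
s1 16.3 -26.9
s2 16.3 28.9
lens -9.8 1.1
```

>>> arm_command:
  commands:
    - [2,15,0,0]
    - [4,25,0,0]
    - [5,30,0,0]
    - [5,35,0,0]
    - [5,35,0,0]
    - [4,30,0,6]
    - [0,0,0,7]
    - [0,0,0,7]
    - [0,0,0,6.8]
    - [0,0,0,0]

```text
clock: 13.55
tcp_pos: [0.5408, 0.0404, 0.1177]
ee_rot: [180.0, 0.1, -15.8]
force: [-0.5, 0.1, -0.5]
finger_gap: 0.669
```

>>> arm_command:
  commands:
    - [5,7,0,0]
    - [5,7,0,0]
    - [4,6.5,5,0]
    - [0,0,8,0]
    - [0,0,8,0]
    - [0,0,6,0]
    - [0,0,3,0]
    - [0,0,0,0]
    - [0,0,0,0]
    - [0,0,0,0]

```text
clock: 14.55
tcp_pos: [0.5493, 0.0179, 0.0886]
ee_rot: [-180.0, -0.0, -15.7]
force: [-0.4, 0.7, 0.2]
finger_gap: 0.665
```

```bash
python3 - <<'E'
from h import *
o=robot.get_obs(); print(o['tcp_pos'],o['ee_rot'],o['force'])
f,K,W=snap('wrist','w5'); a=cv2.resize(f,(400,300),interpolation=cv2.INTER_AREA)
out=[cv2.resize(f[60:300,150:350],(400,480),interpolation=cv2.INTER_CUBIC)]
g,K2,W2=snap('scene','s5'); c=proj(K2,W2,np.array([.563,.012,.05])); print(c)
x,y=int(c[0]),int(c[1]); out.append(cv2.resize(g[y-60:y+60,x-50:x+50],(400,480),interpolation=cv2.INTER_CUBIC))
cv2.imwrite('pics/w5b.png',np.hstack(out)[:,:,::-1])
E
```

```text
[0.5492542  0.01792249 0.08860345] [-1.79986730e+02 -3.30318884e-02 -1.57030509e+01] [-0.35462001  0.73682875  0.15605146]
[260.96015338 206.69257037]
```

View pics/w5b.png

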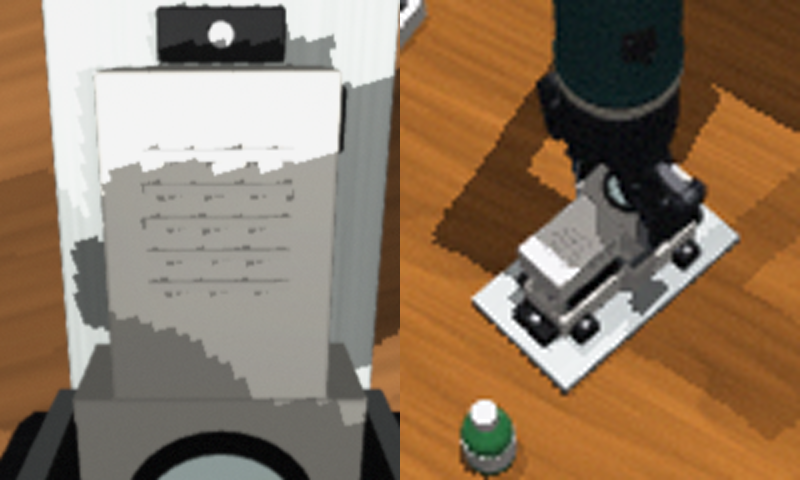

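```bash
python3 - <<'E'
from h import *
f,K,W=load('w5'); f2,K2,W2=load('w2')
yaw=np.radians(-15.7); ex=np.array([np.cos(yaw),np.sin(yaw)]); ey=np.array([-np.sin(yaw),np.cos(yaw)])
A=lambda X,Y,z: ray(K2,W2,195+Y/4,255-X/4,z)[:2]
B=lambda X,Y,z: ray(K,W,150+X/2,60+Y/2,z)[:2]
m=np.array([.5635,.012])
for n,p in[('dot w2',A(572,230,.026)),('dot w5',B(220,33,.026)),('tail c1',B(97,71,.0973)),('tail c2',B(340,70,.0973)),('step1',B(77,402,.0973)),('step2',B(364,400,.0973))]: print(n,((p-m)@ex*1e3).round(1),((p-m)@ey*1e3).round(1))
E
```

```text
dot w2 69.0 0.1
dot w5 69.6 0.8
tail c1 62.4 21.4
tail c2 62.6 -19.0
step1 0.5 28.8
step2 1.0 -27.2
```

>>> arm_command:
  commands:
    - [0,0,6,0]
    - [0,0,6,0]
    - [0,0,5,0]
    - [0,0,3,0]
    - [0,0,2,0]
    - [0,0,1.5,0]
    - [0,0,1.5,0]
    - [0,0,1,0]
    - [0,0,0,0]
    - [0,0,0,0]

```text
clock: 15.65
tcp_pos: [0.549, 0.0178, 0.0624]
ee_rot: [-180.0, -0.0, -15.7]
force: [-0.5, -0.7, 0.3]
finger_gap: 0.67
```

>>> arm_command:
  commands:
    - [0,0,1,0]
    - [0,0,1,0]
    - [0,0,1,0]
    - [0,0,0.5,0]
    - [0,0,0.5,0]
    - [0,0,0.5,0]
    - [0,0,0,0]
    - [0,0,0,0]
    - [0,0,0,0]
    - [0,0,0,0]

```text
clock: 16.65
tcp_pos: [0.5488, 0.0178, 0.0577]
ee_rot: [-180.0, 0.0, -15.7]
force: [-1.4, -0.1, -1.2]
finger_gap: 0.67
```

>>> arm_command:
  commands:
    - [0,0,0.5,0]
    - [0,0,0.5,0]
    - [0,0,0.5,0]
    - [0,0,0,0]
    - [0,0,0,0]
    - [0,0,0,0]
    - [0,0,0,0]
    - [0,0,0,0]
    - [0,0,0,0]
    - [0,0,0,0]

```text
clock: 17.65
tcp_pos: [0.5487, 0.0179, 0.0573]
ee_rot: [-180.0, 0.0, -15.7]
force: [-5.3, 0.3, 10.9]
finger_gap: 0.667
```

>>> arm_command:
  commands:
    - [0,0,0.5,0]
    - [0,0,0,0]
    - [0,0,0,0]
    - [0,0,0,0]
    - [0,0,0,0]
    - [0,0,0,0]
    - [0,0,0,0]
    - [0,0,0,0]
    - [0,0,0,0]
    - [0,0,0,0]

```text
clock: 18.65
tcp_pos: [0.5488, 0.0178, 0.0573]
ee_rot: [-180.0, -0.0, -15.7]
force: [-5.2, 0.4, 15.2]
finger_gap: 0.664
```

```bash
python3 - <<'E'
from h import *
o=robot.get_obs(); print(o['tcp_pos'],o['ee_rot'],o['force'])
f,K,W=snap('wrist','w6')
out=[cv2.resize(f[60:300,150:350],(250,300),interpolation=cv2.INTER_CUBIC)]
for n in('scene','side'):
    g,K2,W2=snap(n,n+'6'); c=proj(K2,W2,np.array([.57,.012,.045])); x,y=int(c[0]),int(c[1]); h=45 if n=='scene' else 32
    out.append(cv2.resize(g[y-h:y+h,x-h:x+h],(540 if n=='side' else 400,)*2,interpolation=cv2.INTER_CUBIC))
i=np.zeros((600,800,3),np.uint8); i[:300,:250]=out[0]; i[300:600,:250]=out[1][:300,60:310]; i[:540,255:795]=out[2]
cv2.imwrite('pics/w6b.png',i[:,:,::-1])
m=np.array([.5635,.012]); yaw=np.radians(-15.7); ex=np.array([np.cos(yaw),np.sin(yaw)])
E
```

```text
[0.54877709 0.01782676 0.05729477] [-1.79994890e+02 -8.10722580e-03 -1.57130299e+01] [-5.18802801  0.36464221 15.20567642]
```

View pics/w6b.png

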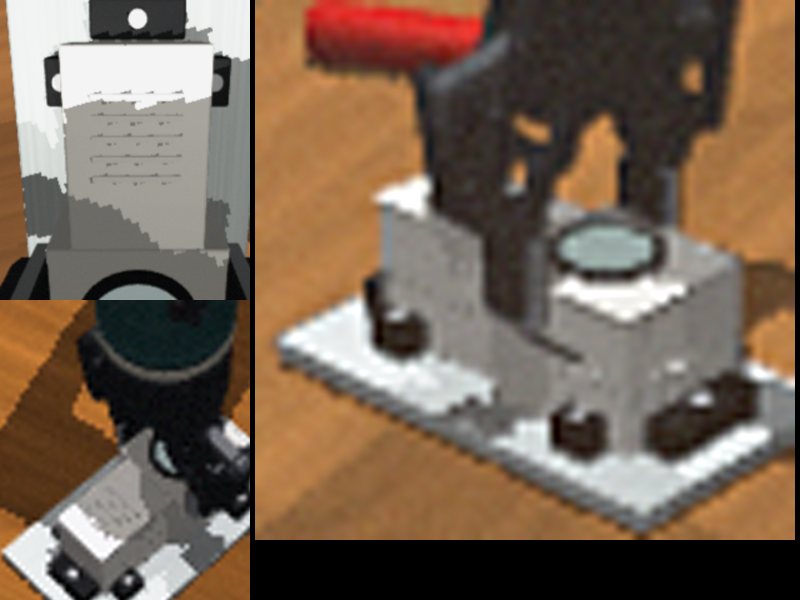

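The cover sits on the lower half with its sides flush and no gap in view. The lens is on the head end, and the dark streak beside the finger is the slot already seen in the cover's head. TCP height (57.3 mm) matches the fully closed value, with 15 N of push.

```bash
python3 -c "
from h import *
print(robot.hand_in()); o=robot.get_obs(); print(o['clock'],o['force'],o['tcp_pos'])"
```

```text
the job is handed in; nothing more can be done
None
the job is handed in; nothing more can be done
```

The viewer is assembled and handed in at about 19 s, with the gripper still gripping the cover and pressing it shut at about 15 N.

- **Battery box:** I pushed it down with the closed fingertips until it stopped. The tips ended 43 mm above the bench, and the push rose from 16 to 25 N with only 0.1 mm more travel, so it is fully home.
- **Cover:** I took the white long cover across its head, turned it to match the lower half and lowered it onto the dowels. It slid on without resistance and stopped with its joint face 38.0 mm above the bench. The last 0.5 mm of commanded push raised the force from 11 to 15 N with no movement.
- **Last pictures:** the wrist, scene and side views showed the cover flush, lens over the head, with no visible gap. The far side and the rim under the fingers were not seen directly.
- **Readings to note:** about 5 N of sideways force (x) remained during the final press. The lens centre came out about 3 mm from where I assumed it, but the cover's outline agreed to within about 1 mm, so I relied on the outline.
- **Other items:** I did not touch the smaller cover or anything else on the bench.

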